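# Stop the bench instrument rocking with a wedge

### The arm

A 6-joint arm with a two-finger parallel gripper is mounted at the origin on the work surface. World frame = base frame: x ahead of the robot, y to its left, z up, the work surface at z = 0. Lengths are in m, angles in rad, forces in N, time in s.
With the tool pointing down it reaches from about 0.4 to 0.825 m from the base axis. Payload 7 kg.
Tool frame: the origin (TCP) lies on the centre line of the jaws, within the pads' length; the fingertips stand 14 mm ahead of it and the grasp point (between the pads) lies 5 mm behind it; x points along the fingers, y is the direction in which the jaws open and shut, and the axes are right-handed (so a half turn about x gives the same grasp; the last joint's range is limited). The gripper opens to 85 mm and grips with 20 to 120 N. Pads are 22 mm wide; open, the fingers measure 114 mm over their backs; the gripper's body (76 mm by 85 mm) begins 54 mm behind the grasp point. The pads swing forward as they close: fully open they stand 13 mm farther back than shut.
Start: joints at [1.397, 0.359, 0.012, 0, -1.224, -0.288], TCP at [0.301, 0.604, 0.245] pointing down, gripper open.
Joint ranges: [-3.07, 3.07], [-1.43, 2.12], [-1.02, 1.25], [-3.03, 1.67], [-3.05, -0], [-3.03, 3.03]. Speed limits (rad/s): [2.39, 2.39, 3.01, 3.14, 3.14, 3.14].

### API

Orientations are given as a unit quaternion [x, y, z, w].
In Python, from station import state, snapshot, get_calibration, sign_off gives the robot as it stands.
- The arm moves only by the tool apply_moves, never from a script. Its argument "increments" is one flat list of numbers, 7 for each row, row after row: the opening, from 0 (shut) to 1 (fully open), then the shift along the world's x, y, z in mm, then the turn, a rotation vector about the world's x, y, z in rad. A call has 1 to 12 rows; each row shifts and turns the commanded pose from where the row before left it; what a row does not reach is not made up. A row lasts 1/8 s, in which the tool goes at most 62.5 mm and 10.7 degrees, less where a joint would pass 70% of its speed; a pose out of reach is approached as far as the arm can. A call with a gripper value outside its range is refused whole. The fingers move at their own pace and stop on an object; the grip force is fixed at half the most. Time passes only in rows, so rows that do not move let the fingers close. It gives the time, the measured TCP pose, the force and the opening at its end, in the units of the state.
- state(): the state, without advancing time (a new reading comes with each control period).
- snapshot(name): name is "side" or "top"; returns (picture, depth): 420x560x3 uint8, blue, green, red; 420x560 float32, m along the optical axis (not along the pixel's ray), 0 where there is no reading.
- get_calibration(name): a dict with "intrinsics" (3x3 intrinsics, pixels), "view" (4x4, takes a point from world to camera coordinates). Camera axes: x right, y up, looking along -z (the intrinsics and any distortion apply to the point x, -y, -z); pixel columns grow to the right and rows downward; lengths in m; the calibration is good to about 2 mm. A picture is of the moment at which its call begins. get_calibration takes no time and is no camera call.
- sign_off(): hands the job in, once; it reports no verdict.
The state is a dict: "time_s": time; "joint_pos": joint angles; "joint_velocities": joint speeds; "joint_efforts": joint torques, N m; "eef_pos": TCP position; "orientation": TCP orientation; "ft_force": force on the tool from outside, world axes, zero at the start; "ft_torque": the same for the moment, N m; "width": finger opening in m.
Only numpy, scipy, OpenCV 4.12 (cv2) and the standard library are available. Lean on these libraries where they do the work, as an engineer would, in place of code of your own. Each camera call takes 0.05 s, during which the arm holds its last target. There are 200 camera calls.

### The job

The white instrument rocks because one of its feet, at the corner beside the wooden wedge, is too short. Push the wedge along the bench under that foot, thin end first, until the instrument no longer rocks, without lifting the wedge, shoving the instrument out of its place or disturbing the other things. Then press down firmly with the fingertips on top of that corner to prove that it stays put, and finish while still holding it pressed.

Things in the scene. Friction and masses are not known exactly. Their poses are not given: they have to be found in the camera images.
- instrument: white plastic bench instrument, 3.5 kg, 200 (x) x 260 (y) x 120 mm high: a box 25 mm clear of the bench on four grey dome feet, 22 mm across, at x = +-80, y = +-110. Origin: centre of the footprint at bench level; z up. It stands level on three feet; the foot at (+80, +110) is short, and 1 to 2 N pressed over it rocks the instrument till it lands. Pushes over about 8 N shove it along.
- short_corner (a point): point on the instrument's top face straight above the short foot, 120 mm above the bench when level: the spot to press, marked by a flat grey disc 12 mm across (each corner has one). Pressed there, an instrument that still rocks sinks 5 to 9 mm without a wedge.
- short_foot (a point): point on the axis of the short foot where it meets the instrument's underside, 25 mm above the bench when level. The foot's rounded tip is 16 to 20 mm below it, so it hangs 5 to 9 mm above the bench (how much is not known).
- wedge: loose plain wooden wedge, 70 g, 120 (x) x 50 (y) mm, flat on the bench off the instrument's +y side, thin end roughly towards the short foot. Origin: centre of its flat underside. Thin end 2 mm high at x = +60, upright flat back 20 mm high at x = -60, flat ramp between. It slides at under 1 N until the ramp meets the foot; then the push rises steeply to several N. It stays when let go.
- beaker: bystander: glass beaker, 70 mm across, 90 mm high, upright; origin: centre of its underside
- reagent: bystander: amber bottle, 60 mm across, 120 mm high, upright; origin: centre of its underside
- driver: bystander: screwdriver, 170 mm long, lying along its x; origin: underside, near its middle
- jar: bystander: white jar, 56 mm across, 70 mm high, upright; origin: centre of its underside
Mind the look-alikes: they are no part of the job. Several things look just like the wedge: the one meant starts farthest to the robot's right.

How it is judged:
By the outcome, as a careful person would: the job done as asked, in the order asked, and still so for the second after the job is handed in, while the arm keeps its last pose, push and grip.
It also fails if it takes over 48 s, if anything falls off the work surface, if the arm or the gripper's body presses on something with over 40 N, if the wrist force passes 120 N, or if a joint passes its speed limit or range.

## Working session

There is one attempt and no reset: what is moved stays moved. The work goes in short steps, Python scripts to look and compute and a tool call to move; the robot and the scene stay as the last step left them, time stands still between calls to the robot, and variables do not carry over. Pictures are saved under pics/ and viewed, about 8 in all and at most 12, crops included, and the job is handed in when it is done.

Besides the shell and the picture viewer there is one more tool, called after ">>>" in YAML: its name, and indented under it one key for each argument. apply_moves: Moves the arm, as the interface text tells. Its arguments: {"type":"object","properties":{"increments":{"type":"array"}},"required":["increments"]}

```bash
mkdir -p pics; cat > h.py <<'E'
import numpy as np,cv2
from station import *
def world(name,d=None):
    c=get_calibration(name);K=np.array(c["intrinsics"]);V=np.array(c["view"])
    h,w=d.shape;u,v=np.meshgrid(np.arange(w),np.arange(h))
    P=np.stack([(u-K[0,2])/K[0,0]*d,-(v-K[1,2])/K[1,1]*d,-d,np.ones_like(d)],-1)
    return (P@np.linalg.inv(V).T)[...,:3]
def ray(name,u,v,z):
    c=get_calibration(name);K=np.array(c["intrinsics"]);T=np.linalg.inv(np.array(c["view"]))
    r=T[:3,:3]@np.array([(u-K[0,2])/K[0,0],-(v-K[1,2])/K[1,1],-1]);o=T[:3,3]
    return o+r*(z-o[2])/r[2]
E
python3 - <<'E'
from h import *
for n in("top","side"):
    p,d=snapshot(n);cv2.imwrite(f"pics/{n}0.png",p);np.save(f"pics/{n}0.npy",d)
    c=get_calibration(n);print(n,c,(d>0).mean())
print(state())
E
```

```text
top {'intrinsics': array([[384.12606199,   0.        , 279.49293615],
       [  0.        , 384.12606199, 208.80529619],
       [  0.        ,   0.        ,   1.        ]]), 'view': array([[ 0.00480581, -0.99997076, -0.00594887,  0.01972308],
       [ 0.98566964,  0.0037338 ,  0.16864583, -0.50021282],
       [-0.16861869, -0.0066741 ,  0.98565876, -1.29444076],
       [ 0.        ,  0.        ,  0.        ,  1.        ]])} 0.9962329931972789
side {'intrinsics': array([[513.88413631,   0.        , 277.29166724],
       [  0.        , 513.88413631, 219.23769288],
       [  0.        ,   0.        ,   1.        ]]), 'view': array([[ 0.99548987, -0.09277324, -0.01982529, -0.51200619],
       [ 0.07469896,  0.63771857,  0.76663883, -0.12581295],
       [-0.05848061, -0.76466212,  0.64177244, -1.72377539],
       [ 0.        ,  0.        ,  0.        ,  1.        ]])} 0.9925085034013605
{'time_s': 0.1, 'joint_pos': array([ 1.39707831e+00,  3.59333838e-01,  1.11512402e-02, -3.12137105e-04,
       -1.22411909e+00, -2.88099106e-01]), 'joint_velocities': array([ 0.00082803, -0.00181114,  0.00120051,  0.00011927,  0.00083512,
        0.00040741]), 'joint_efforts': array([-1.72018939e-03, -5.84764874e+01,  2.94109583e+01,  6.95458665e+00,
       -3.16812715e-03,  6.35255901e-06]), 'eef_pos': array([0.30060119, 0.60390496, 0.24444503]), 'orientation': array([-0.68825739,  0.16240373,  0.68840373,  0.16132916]), 'ft_force': array([ 0.74664361, -0.51989488,  0.44728883]), 'ft_torque': array([-0.00142789,  0.00158243,  0.00964471]), 'width': 0.08555396756337882}
```

View pics/top0.png

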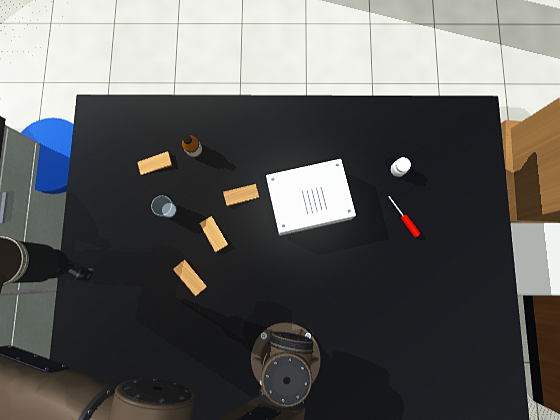

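View pics/side0.png

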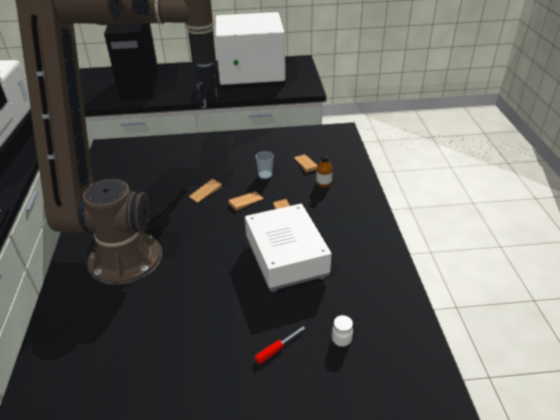

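Candidates for the wedge in the top view are (155,162), (240,195), (213,234) and (190,278). The one at (240,195) is farthest to the robot's right and lies beside the instrument's +y (left) side. I'll measure it and confirm in a crop.

```bash
python3 - <<'E'
from h import *
p=cv2.imread("pics/top0.png");d=np.load("pics/top0.npy");W=world("top",d)
hsv=cv2.cvtColor(p,cv2.COLOR_BGR2HSV)
m=cv2.inRange(hsv,(8,60,90),(25,255,255));m[:130]=0;m[300:]=0
cs,_=cv2.findContours(m,0,2)
for c in cs:
    if cv2.contourArea(c)<150: continue
    b=cv2.boxPoints(cv2.minAreaRect(c));k=np.zeros_like(m);cv2.drawContours(k,[c],-1,255,-1)
    P=W[k>0];print("wedge",b.round(0).tolist(),"n",len(P),"mean",P.mean(0).round(4))
    A=np.c_[P[:,:2],np.ones(len(P))];print(" plane",np.linalg.lstsq(A,P[:,2],rcond=None)[0].round(3),"z",np.percentile(P[:,2],[2,98]).round(4))
    r=cv2.minAreaRect((P[:,:2]*1000).astype(np.float32));print(" rect mm",r)
# instrument top
k=(abs(W[...,2]-.12)<.006)&(W[...,0]>.4)&(p.min(2)>110);n,l,s,ce=cv2.connectedComponentsWithStats(k.astype(np.uint8));i=1+s[1:,4].argmax()
P=W[l==i];r=cv2.minAreaRect((P[:,:2]*1000).astype(np.float32));print("inst",r,cv2.boxPoints(r).tolist(),P[:,2].mean())
A=np.c_[P[:,:2],np.ones(len(P))];print(" plane",np.linalg.lstsq(A,P[:,2],rcond=None)[0].round(4))
g=cv2.cvtColor(p,cv2.COLOR_BGR2GRAY)
M=cv2.resize(p[120:260,130:370],None,fx=3.3,fy=3.3,interpolation=cv2.INTER_CUBIC);cv2.imwrite("pics/crop0.png",M)
# discs
gg=(g<170).astype(np.uint8);q=cv2.morphologyEx((l==i).astype(np.uint8),cv2.MORPH_CLOSE,np.ones((9,9)));gg&=cv2.erode(q,np.ones((3,3)))
n,l2,s2,c2=cv2.connectedComponentsWithStats(gg)
for j in range(1,n): print("disc",c2[j].round(1),s2[j,4],ray("top",*c2[j],.12).round(4))
E
```

```text
wedge [[172.0, 269.0], [184.0, 259.0], [207.0, 286.0], [195.0, 296.0]] n 544 mean [0.2633 0.3315 0.0158]
 plane [ 1.529 -2.16   0.329] z [-0.0006  0.0223]
 rect mm ((245.70999145507812, 207.43887329101562), (375.896240234375, 115.5936279296875), 81.37962341308594)
wedge [[198.0, 223.0], [211.0, 215.0], [228.0, 244.0], [215.0, 252.0]] n 497 mean [0.4157 0.2548 0.0133]
 plane [ 0.203 -1.383  0.281] z [-0.002   0.0226]
 rect mm ((348.83526611328125, 172.6269073486328), (341.63580322265625, 85.2343521118164), 51.08148956298828)
wedge [[222.0, 191.0], [255.0, 183.0], [259.0, 197.0], [226.0, 206.0]] n 511 mean [0.5584 0.1619 0.0099]
 plane [-0.008  0.147 -0.01 ] z [-0.0025  0.0219]
 rect mm ((560.521484375, 162.921142578125), (56.584442138671875, 123.73512268066406), 14.730245590209961)
wedge [[136.0, 161.0], [168.0, 151.0], [172.0, 165.0], [140.0, 175.0]] n 480 mean [0.6746 0.4808 0.0099]
 plane [ 0.048 -0.132  0.041] z [-0.0018  0.0211]
 rect mm ((677.5916748046875, 483.7708740234375), (59.1154899597168, 123.68678283691406), 18.123607635498047)
wedge [[502.0, 130.0], [559.0, 130.0], [559
[... 1378 characters left out ...]
2  ]
disc [324.  199.5] 2 [ 0.5185 -0.1248  0.12  ]
disc [305.  203.5] 2 [ 0.5049 -0.0623  0.12  ]
disc [310.  203.5] 2 [ 0.5049 -0.0787  0.12  ]
disc [315.  203.5] 2 [ 0.505  -0.0951  0.12  ]
disc [320.  203.5] 2 [ 0.505  -0.1115  0.12  ]
disc [325.  203.5] 2 [ 0.5051 -0.1279  0.12  ]
disc [321.  207.5] 2 [ 0.4917 -0.1146  0.12  ]
disc [326.  207.5] 2 [ 0.4918 -0.131   0.12  ]
disc [306.  208.5] 2 [ 0.4882 -0.0655  0.12  ]
disc [311. 208.] 1 [ 0.4899 -0.0818  0.12  ]
disc [316. 208.] 1 [ 0.49   -0.0982  0.12  ]
disc [348.5 210.5] 4 [ 0.4821 -0.2043  0.12  ]
disc [307.  212.5] 2 [ 0.475  -0.0686  0.12  ]
disc [312. 212.] 1 [ 0.4767 -0.085   0.12  ]
disc [283.  225.5] 6 [0.4318 0.0097 0.12  ]
```

View pics/crop0.png

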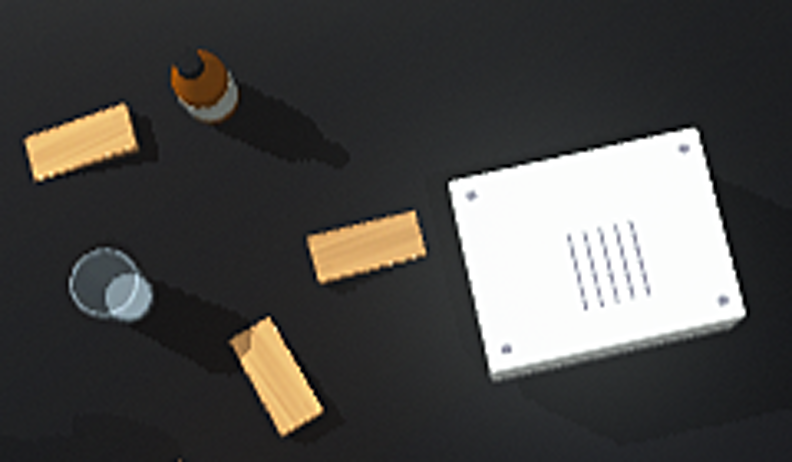

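The crop confirms it: the wedge at top px (240,195) rises toward +y, so its thin end faces the instrument. It already points at the short corner's disc (272.7,178.7), which agrees with the box fit to about 1 mm. Next I'll work out the approach.

```bash
python3 - <<'E'
from h import *
from scipy.spatial.transform import Rotation as R
for t,b in(((255,183),(222,191)),((259,197),(226,206))): 
    print(ray("top",*t,.002).round(4),ray("top",*b,.02).round(4))
t=ray("top",257,190,.002);b=ray("top",224,198.5,.02);v=(t-b)[:2];print(t,b,np.hypot(*v),np.degrees(np.arctan2(v[0],-v[1])))
f=np.array([.589,.0455]);q=f-t[:2];print("to foot",q,np.degrees(np.arctan2(q[0],-q[1])))
s=state();M=R.from_quat(s["orientation"]);print(M.as_matrix().round(3))
a=np.radians(14.7)
for sg in(1,-1):
    y=sg*np.array([np.cos(a),np.sin(a),0]);x=np.array([0,0,-1.]);G=R.from_matrix(np.c_[x,y,np.cross(x,y)])
    print(sg,(G*M.inv()).as_rotvec(),s["joint_pos"])
E
```

```text
[0.6018 0.1115 0.002 ] [0.5677 0.2277 0.02  ]
[0.55   0.0963 0.002 ] [0.5134 0.2118 0.02  ]
[0.57580038 0.10388928 0.002     ] [0.54044666 0.2197388  0.02      ] 0.12112389028381765 16.970581087300097
to foot [ 0.01319962 -0.05838928] 12.738309265320536
[[-0.001 -0.446 -0.895]
 [-0.001 -0.895  0.446]
 [-1.     0.002 -0.   ]]
1 [1.37289322e-03 1.35360601e-03 2.28928258e+00] [ 1.39707831e+00  3.59333838e-01  1.11512402e-02 -3.12137105e-04
 -1.22411909e+00 -2.88099106e-01]
-1 [ 0.00111009 -0.00112591 -0.85230935] [ 1.39707831e+00  3.59333838e-01  1.11512402e-02 -3.12137105e-04
 -1.22411909e+00 -2.88099106e-01]
```

>>> apply_moves:
  increments: [0.35,29,-43,0,0,0,-0.107,0.35,29,-43,0,0,0,-0.107,0.35,29,-43,0,0,0,-0.107,0.35,29,-43,0,0,0,-0.107,0.35,29,-43,0,0,0,-0.107,0.35,29,-43,0,0,0,-0.107,0.35,29,-43,0,0,0,-0.107,0.35,29,-41,0,0,0,-0.107,0.35,0,0,-40,0,0,0,0.35,0,0,-40,0,0,0,0.35,0,0,-40,0,0,0,0.35,0,0,0,0,0,0]

```text
time_s: 1.6
eef_pos: [0.5309, 0.2606, 0.1222]
orientation: [-0.558, 0.435, 0.559, 0.431]
ft_force: [0.5, 0.2, 0.6]
width: 0.0299
```

```bash
python3 - <<'E'
from h import *
for n in("top","side"):
    p,d=snapshot(n);cv2.imwrite(f"pics/{n}1.png",p)
    if n=="side": cv2.imwrite("pics/s1c.png",cv2.resize(p[110:310,150:400],None,fx=3,fy=3,interpolation=2))
E
```

```text
(no output)
```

View pics/s1c.png

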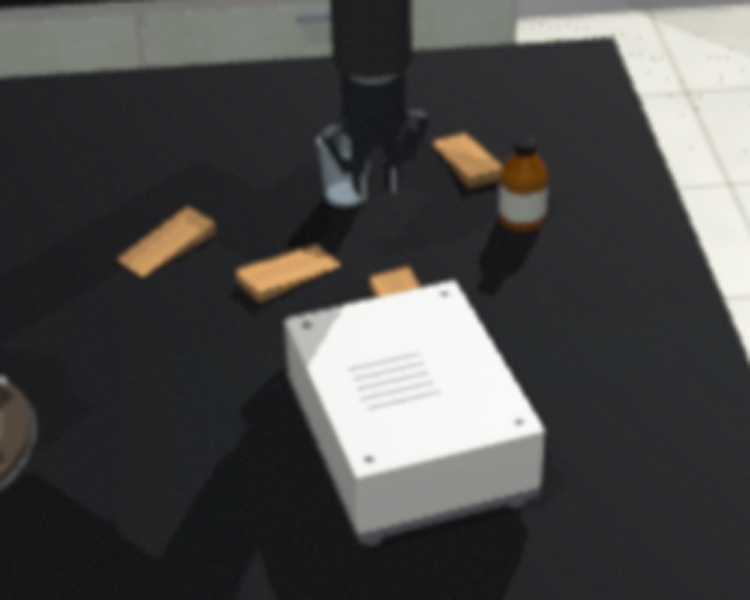

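The fingers are centred behind the wedge's back, clear of the beaker. I'll go down and then approach.

>>> apply_moves:
  increments: [0.35,0,0,-40,0,0,0,0.35,0,0,-40,0,0,0,0.35,0,0,-20,0,0,0,0.35,0,0,0,0,0,0,0.35,3,-11,0,0,0,0,0.35,3,-11,0,0,0,0,0.35,0,0,0,0,0,0]

```text
time_s: 2.58
eef_pos: [0.5394, 0.2394, 0.0264]
orientation: [0.559, -0.433, -0.559, -0.434]
ft_force: [-0.7, 0.3, 0.2]
width: 0.0298
```

```bash
python3 -c "
from station import *;print(state()['ft_force'],state()['eef_pos'])"
```

```text
[-0.67019196  0.30895043  0.17783806] [0.539354   0.23943383 0.02636753]
```

>>> apply_moves:
  increments: [0.35,0,0,-6,0,0,0,0.35,2,-8,0,0,0,0,0.35,2,-8,0,0,0,0,0.35,2,-8,0,0,0,0,0.35,2,-8,0,0,0,0,0.35,2,-8,0,0,0,0,0.35,2,-8,0,0,0,0,0.35,2,-8,0,0,0,0,0.35,2,-8,0,0,0,0,0.35,0,0,0,0,0,0]

```text
time_s: 3.82
eef_pos: [0.5548, 0.1756, 0.0193]
orientation: [-0.559, 0.433, 0.559, 0.433]
ft_force: [0.3, 0.9, -0.7]
width: 0.0303
```

```bash
python3 - <<'E'
from h import *
p,d=snapshot("top");cv2.imwrite("pics/t2c.png",cv2.resize(p[130:270,180:380],None,fx=4,fy=4,interpolation=2))
print(state()["ft_force"])
E
```

```text
[0.01313977 0.44837143 0.18525246]
```

View pics/t2c.png

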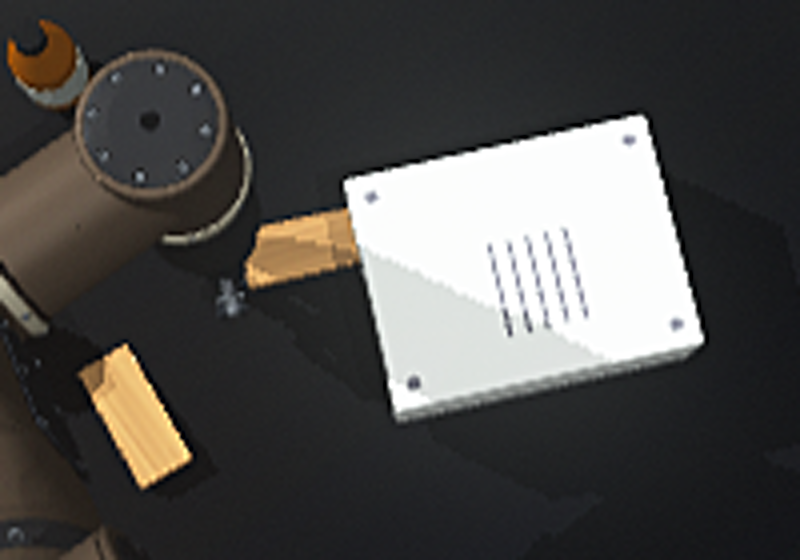

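The wedge slides straight, its thin end is under the instrument's edge and its axis points at the foot. From here I'll use small steps and watch the force.

>>> apply_moves:
  increments: [0.35,1.3,-5,0,0,0,0,0.35,1.3,-5,0,0,0,0,0.35,1.3,-5,0,0,0,0,0.35,0.8,-3,0,0,0,0,0.35,0,0,0,0,0,0]

```text
time_s: 4.5
eef_pos: [0.5595, 0.1579, 0.0193]
orientation: [-0.559, 0.433, 0.559, 0.433]
ft_force: [-0.1, 0.1, 0.3]
width: 0.0303
```

>>> apply_moves:
  increments: [0.35,0.5,-2,0,0,0,0,0.35,0.5,-2,0,0,0,0,0.35,0,0,0,0,0,0]

```text
time_s: 4.88
eef_pos: [0.5605, 0.1541, 0.0193]
orientation: [0.559, -0.433, -0.559, -0.433]
ft_force: [0.0, -0.0, -0.6]
width: 0.0297
```

>>> apply_moves:
  increments: [0.35,0.5,-2,0,0,0,0,0.35,0.5,-2,0,0,0,0,0.35,0,0,0,0,0,0]

```text
time_s: 5.25
eef_pos: [0.5615, 0.1501, 0.0193]
orientation: [-0.559, 0.433, 0.559, 0.433]
ft_force: [1.0, 0.5, 0.2]
width: 0.03
```

>>> apply_moves:
  increments: [0.35,0.5,-2,0,0,0,0,0.35,0.5,-2,0,0,0,0,0.35,0,0,0,0,0,0]

```text
time_s: 5.62
eef_pos: [0.5625, 0.1461, 0.0193]
orientation: [0.559, -0.433, -0.559, -0.433]
ft_force: [0.6, -0.0, 0.4]
width: 0.0298
```

>>> apply_moves:
  increments: [0.35,0.5,-2,0,0,0,0,0.35,0,0,0,0,0,0]

```text
time_s: 5.88
eef_pos: [0.563, 0.1443, 0.0193]
orientation: [-0.559, 0.433, 0.559, 0.433]
ft_force: [-0.5, 0.3, -0.1]
width: 0.0299
```

>>> apply_moves:
  increments: [0.35,0.5,-2,0,0,0,0,0.35,0,0,0,0,0,0]

```text
time_s: 6.12
eef_pos: [0.5636, 0.1425, 0.0193]
orientation: [0.559, -0.433, -0.559, -0.433]
ft_force: [-0.8, 3.8, -0.2]
width: 0.0297
```

>>> apply_moves:
  increments: [0.35,0,0,0,0,0,0,0.35,0,0,0,0,0,0]

```text
time_s: 6.38
eef_pos: [0.5635, 0.1424, 0.0194]
orientation: [0.559, -0.433, -0.559, -0.433]
ft_force: [-0.1, 3.6, 0.7]
width: 0.0297
```

>>> apply_moves:
  increments: [0.35,0.2,-0.8,0,0,0,0,0.35,0,0,0,0,0,0]

```text
time_s: 6.62
eef_pos: [0.5637, 0.1418, 0.0193]
orientation: [-0.559, 0.433, 0.559, 0.433]
ft_force: [-1.0, 5.1, -0.9]
width: 0.03
```

Firm contact: the push went from about 0 to 3.7 to 5.1 N within 3 mm, below the 8 N shove limit. I'll back off, shut the fingers and go above the corner.

>>> apply_moves:
  increments: [0.35,-3,10,0,0,0,0,0.35,-6,25,0,0,0,0,0,0,0,30,0,0,0,0,0,0,45,0,0,0,0,0,0,45,0,0,0,0,0,0,30,0,0,0,0,8,-33,0,0,0,0,0,8,-33,0,0,0,0,0,9,-33,0,0,0,0,0,9,-33,0,0,0,0,0,0,0,0,0,0,0,0,0,0,0,0,0]

```text
schema error: expected a multiple of 7 numbers
```

```bash
python3 - <<'E'
from h import *
s,ds=snapshot("side");t,d=snapshot("top");W=world("top",d)
k=(abs(W[...,2]-.12)<.006)&(W[...,0]>.4)&(t.min(2)>90);n,l,st,ce=cv2.connectedComponentsWithStats(k.astype(np.uint8));i=1+st[1:,4].argmax()
P=W[l==i];print("inst",cv2.minAreaRect((P[:,:2]*1000).astype(np.float32)));A=np.c_[P[:,:2],np.ones(len(P))];print(np.linalg.lstsq(A,P[:,2],rcond=None)[0].round(4))
a=cv2.resize(s[150:300,200:350],(400,400),interpolation=2);b=cv2.resize(t[120:260,220:360],(400,400),interpolation=2)
cv2.imwrite("pics/c3.png",np.hstack([a,b]));st=state();print(st["eef_pos"],st["width"])
E
```

```text
inst ((535.478271484375, -79.59410095214844), (200.63221740722656, 259.2895812988281), 12.937320709228516)
[-0.0008  0.0002  0.1197]
[0.56374313 0.14180036 0.01934823] 0.02969754006946075
```

View pics/c3.png

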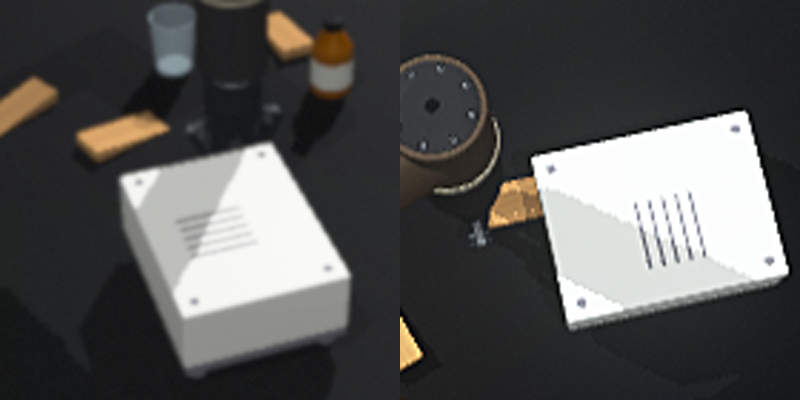

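The call was refused because of a row-count slip, so the arm is still at the wedge. The picture is still useful: the instrument stands where it was (within 0.3 mm) and the wedge is under its left edge. I'll retry the moves.

>>> apply_moves:
  increments: [0.35,-3,10,0,0,0,0,0.35,-6,25,0,0,0,0,0,0,0,30,0,0,0,0,0,0,45,0,0,0,0,0,0,45,0,0,0,0,0,0,30,0,0,0,0,8,-33,0,0,0,0,0,8,-33,0,0,0,0,0,9,-33,0,0,0,0,0,9,-33,0,0,0,0,0,0,0,0,0,0,0]

```text
time_s: 8.1
eef_pos: [0.5885, 0.0425, 0.169]
orientation: [-0.558, 0.434, 0.559, 0.433]
ft_force: [-0.6, -0.8, 0.2]
width: -0.0002
```

```bash
python3 - <<'E'
from h import *
s,ds=snapshot("side");t,d=snapshot("top")
a=cv2.resize(s[150:300,200:350],(400,400),interpolation=2);b=cv2.resize(t[120:260,220:360],(400,400),interpolation=2)
cv2.imwrite("pics/c4.png",np.hstack([a,b]));st=state();print(st["eef_pos"],st["width"])
E
```

```text
[0.58838117 0.04414596 0.16913652] 0.00027689228109223444
```

View pics/c4.png

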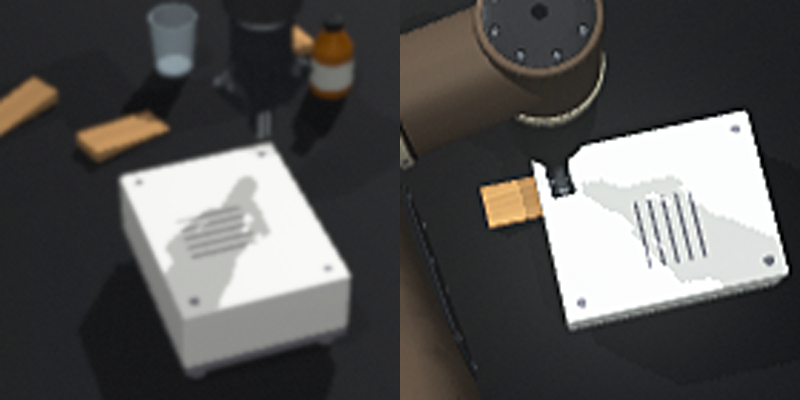

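The shut fingers hang above the short corner's disc (side crop: tips (264,135), disc (262,154)), and the wedge has stayed put. Now I'll press.

>>> apply_moves:
  increments: [0,0,1,-15,0,0,0,0,0,0,-14,0,0,0,0,0,0,-3,0,0,0,0,0,0,0,0,0,0]

```text
time_s: 8.7
eef_pos: [0.5885, 0.0457, 0.1368]
orientation: [-0.559, 0.433, 0.559, 0.432]
ft_force: [0.4, -0.0, -0.6]
width: 0.0002
```

>>> apply_moves:
  increments: [0,0,0,-1,0,0,0,0,0,0,-1,0,0,0,0,0,0,0,0,0,0]

```text
time_s: 9.07
eef_pos: [0.5887, 0.0455, 0.1355]
orientation: [0.559, -0.433, -0.559, -0.433]
ft_force: [0.0, -0.1, -0.5]
width: -0.0002
```

>>> apply_moves:
  increments: [0,0,0,-1,0,0,0,0,0,0,0,0,0,0]

```text
time_s: 9.32
eef_pos: [0.5886, 0.0454, 0.1342]
orientation: [-0.559, 0.433, 0.559, 0.433]
ft_force: [-0.4, 0.1, -0.1]
width: -0.0002
```

>>> apply_moves:
  increments: [0,0,0,-0.6,0,0,0,0,0,0,0,0,0,0]

```text
time_s: 9.57
eef_pos: [0.5886, 0.0454, 0.1337]
orientation: [-0.559, 0.433, 0.559, 0.433]
ft_force: [0.5, -0.8, -0.1]
width: 0.0002
```

>>> apply_moves:
  increments: [0,0,0,-0.6,0,0,0,0,0,0,0,0,0,0]

```text
time_s: 9.82
eef_pos: [0.5887, 0.0455, 0.1334]
orientation: [0.559, -0.433, -0.559, -0.433]
ft_force: [-0.9, -0.7, 3.4]
width: -0.0003
```

>>> apply_moves:
  increments: [0,0,0,-0.6,0,0,0,0,0,0,0,0,0,0]

```text
time_s: 10.07
eef_pos: [0.5888, 0.0455, 0.1333]
orientation: [0.559, -0.433, -0.559, -0.433]
ft_force: [-2.1, 0.9, 7.4]
width: 0.0001
```

It is stiff: 7.4 N with about 0.2 mm of movement (1–2 N would rock it if it were loose). I'll press harder.

>>> apply_moves:
  increments: [0,0,0,-0.6,0,0,0,0,0,0,-0.6,0,0,0,0,0,0,0,0,0,0]

```text
time_s: 10.45
eef_pos: [0.589, 0.0456, 0.1331]
orientation: [0.56, -0.432, -0.559, -0.433]
ft_force: [-5.4, 0.6, 15.1]
width: 0.0001
```

>>> apply_moves:
  increments: [0,0,0,-0.6,0,0,0,0,0,0,0,0,0,0,0,0,0,0,0,0,0]

```text
time_s: 10.82
eef_pos: [0.5891, 0.0456, 0.133]
orientation: [0.56, -0.432, -0.559, -0.433]
ft_force: [-8.1, 2.1, 19.1]
width: 0.0
```

```bash
python3 - <<'E'
from h import *
t,d=snapshot("top");W=world("top",d);s,_=snapshot("side")
k=(abs(W[...,2]-.12)<.006)&(W[...,0]>.4)&(t.min(2)>90);n,l,st,ce=cv2.connectedComponentsWithStats(k.astype(np.uint8));i=1+st[1:,4].argmax()
P=W[l==i];print("inst",cv2.minAreaRect((P[:,:2]*1000).astype(np.float32)));A=np.c_[P[:,:2],np.ones(len(P))];c=np.linalg.lstsq(A,P[:,2],rcond=None)[0];print(c.round(4),c@[.589,.0455,1])
a=cv2.resize(s[130:290,190:350],(400,400),interpolation=2);b=cv2.resize(t[120:260,220:360],(400,400),interpolation=2)
cv2.imwrite("pics/c5.png",np.hstack([a,b]));st=state();print(st["eef_pos"],st["ft_force"])
E
```

```text
inst ((535.6761474609375, -79.43302917480469), (200.4808807373047, 258.8292236328125), 12.935049057006836)
[-0.0026 -0.001   0.1205] 0.11891516781269058
[0.58905542 0.04562884 0.13305731] [-8.89476128  1.83314709 18.75758169]
```

View pics/c5.png

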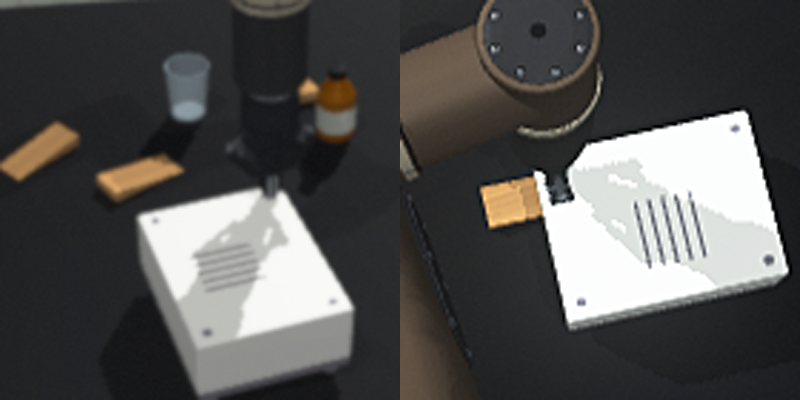

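The instrument is unmoved and level under 19 N, but a sideways force of about 9 N has built up from arm flex. I'll relieve it.

>>> apply_moves:
  increments: [0,-0.4,0,0,0,0,0,0,0,0,0,0,0,0]

```text
time_s: 11.18
eef_pos: [0.589, 0.0456, 0.1331]
orientation: [0.56, -0.432, -0.559, -0.433]
ft_force: [-5.8, 1.5, 17.1]
width: -0.0002
```

>>> apply_moves:
  increments: [0,-0.4,0,0,0,0,0,0,0,0,0,0,0,0]

```text
time_s: 11.42
eef_pos: [0.5889, 0.0456, 0.1331]
orientation: [0.56, -0.432, -0.558, -0.433]
ft_force: [-4.5, 0.6, 17.5]
width: -0.0001
```

>>> apply_moves:
  increments: [0,-0.6,0,0,0,0,0,0,0,0,0,0,0,0]

```text
time_s: 11.68
eef_pos: [0.5888, 0.0456, 0.1331]
orientation: [0.56, -0.432, -0.558, -0.434]
ft_force: [-2.2, 0.6, 14.8]
width: -0.0004
```

>>> apply_moves:
  increments: [0,-0.4,0,-0.3,0,0,0,0,0,0,0,0,0,0,0,0,0,0,0,0,0,0,0,0,0,0,0,0]

```text
time_s: 12.18
eef_pos: [0.5888, 0.0456, 0.1331]
orientation: [0.561, -0.431, -0.558, -0.434]
ft_force: [-1.7, -0.7, 16.0]
width: 0.0
```

```bash
python3 - <<'E'
from h import *
t,d=snapshot("top");W=world("top",d)
k=(abs(W[...,2]-.12)<.006)&(W[...,0]>.4)&(t.min(2)>90);n,l,st,ce=cv2.connectedComponentsWithStats(k.astype(np.uint8));i=1+st[1:,4].argmax()
P=W[l==i];print("inst",cv2.minAreaRect((P[:,:2]*1000).astype(np.float32)));s=state();print(s["time_s"],s["eef_pos"],s["ft_force"])
if 12<s["ft_force"][2]<30 and abs(s["ft_force"][:2]).max()<6: print(sign_off())
E
```

```text
inst ((535.5346069335938, -79.51123046875), (200.5662078857422, 259.0011901855469), 13.01040267944336)
12.225 [0.58879909 0.04563152 0.13314143] [-2.11720091 -1.62948825 16.01791691]
the job is handed in; nothing more can be done
None
```

I pushed the right-most wedge thin end first along the bench under the short foot, and the instrument no longer rocks there. I then pressed that corner with the shut fingertips and handed the job in at 12.2 s, still pressing with about 16 N.

- **Wedge:** I stopped at about 5 N of push, after it rose from near zero over the last 3 mm. It stayed in place when I let go.
- **Press test:** the corner gave about 0.5 mm from first contact up to 19 N; a rocking instrument would have sunk 5–9 mm.
- **Instrument:** it moved less than 0.3 mm and 0.1°. The other things looked undisturbed in the pictures, though I did not measure them.
- **What went wrong:** one move call was refused because of a miscounted row, and nothing moved. While pressing, a sideways force of about 9 N built up; I brought it down to about 2–3 N before handing in.

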